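# Press the lid onto a paint tin

### The job

Close the turquoise tin of paint in the bench press: slide the tin along the bed back into the V stop under the platen, then take the loose sleeve of the crank handle and wind the platen down until you feel the lid go fully home, without crushing the tin. The press has a return spring, so keep hold of the sleeve and wind the handle all the way back up to its rest rather than letting it fly, then let go; leave the closed tin standing in the stop and do not disturb anything else on the table.

Things in the scene. Friction and masses are not known exactly. Their poses are not given: they have to be found in the camera images.
- press: Bench rack-and-pinion lid press, blue C-frame, fixed. Origin on the table top below the ram axis; z up, -x its open front, +x its column, -y its crank side. Steel bed plate 305 x 130 mm: top face 20 mm above the table, x -165 to +140, y -65 to +65. Head x -36 to +135, y -33 to +33, z 180 to 271; toothed ram stands up through it to z 353. Column x 75 to 135. Crank arm at y -60 to -79, turning in the x-z plane.
- nest (a point): Point on the bed plate's top face, on the ram axis (press frame 0, 0, 20 mm). The tin's underside is centred here when the tin touches both walls of the white V stop. The stop is a 90-degree V open to the press's front (-x), walls 26 mm high standing behind the tin; it catches a tin up to 15 mm off line.
- shaft (a point): Point on the crank's axis of turning (parallel to the press's y), level with the middle of the sleeve: press frame 20, -126.5, 228 mm. The sleeve's middle goes round this point at a radius of 85 mm in the press's x-z plane.
- crank (a joint): Crank angle in rad. 0 = rest against the top stop, handle 30 degrees behind the vertical (towards the column); grows as the handle goes over the top to the press's front, down, back towards the column and up again; range 0 to 8.2. Each rad lowers the platen 9 mm. A return spring pulls the handle back to 0 with 3 to 5 N at the sleeve; let go more than about 0.3 rad from rest it flies back.
- sleeve: Black ribbed grip sleeve with two red bands, 26 mm diameter, 105 mm long (press y -74 to -179), turning freely on the crank pin. Origin at its middle, its y axis along the pin (parallel to the press's y). At rest it is about 302 mm above the table, 42 mm behind the shaft axis. It turns in the hand, so a grasp from above can keep its direction all the way round.
- ram: Square toothed ram with, screwed into its foot, a level round platen with a black rubber face 72 mm in diameter, which gives about 1 mm per 80 N. The body's origin goes down with the ram but tells nothing of the platen's setting: at rest the platen's underside is somewhere from 35 to 55 mm above the proud lid (130 to 150 mm above the table), different each time, and it does not shift on the ram in use. So the lid is met at a crank angle from about 3.9 to 6.1 rad: feel for it.
- tin: The tin to close, turquoise band, 62 mm diameter (64 at the rims), 0.2 to 0.5 kg, standing on the bed plate in front of the stop. Origin at the centre of its underside, z up. Rim 69 mm above the origin.
- lid_top (a point): Centre of the lid's top face. The lid is laid on and stands proud: 75 mm above the tin's origin; fully home it is level with the rim, 70 mm. Pushing it in takes about 45 N of the platen, felt as 4 to 5 N more at the sleeve, over about 0.6 rad of crank; once it is home the resistance climbs steadily, some 4 N at the sleeve per 0.1 rad. The tin is crushed at 200 N, about 25 N at the sleeve in all, some 0.35 rad past home.
- red_tin: Bystander: closed tin with red band, 62 mm diameter, 70 mm high, origin at the centre of its underside.
- big_tin: Bystander: closed white tin, 86 mm diameter, 100 mm high, origin at the centre of its underside.
- spare_lids: Bystander: short stack of spare lids, 55 mm across, 16 mm high, origin at the centre of its underside.
- spray_can: Bystander: red and white spray can, 54 mm diameter, 178 mm high, origin at the centre of its underside.
- brush_pot: Bystander: glass jar of brushes, 80 mm across, about 190 mm high with the brushes, origin at the centre of its underside.
- mallet: Bystander: rubber mallet lying on the table.
- palette_knife: Bystander: palette knife lying on the table.
Not all that is in view belongs to the job. What is shaped like the tin but pink is not meant.

How it is judged:
By the outcome, as a careful person would: the job done as asked, in the order asked, and still so for the second after the job is handed in, with the robot touching nothing.
It also fails if it takes over 72 s, if anything falls off the work surface, if the arm or the gripper's body presses on something with over 40 N, if the wrist force passes 120 N, or if a joint passes its speed limit or range.

### The arm

A 6-joint arm with a two-finger parallel gripper is mounted at the origin on the work surface. World frame = base frame: x ahead of the robot, y to its left, z up, the work surface at z = 0. Lengths are in m, angles in rad, forces in N, time in s.
With the tool pointing down it reaches from about 0.35 to 0.975 m from the base axis. Payload 4.9 kg.
Tool frame: the origin (TCP) lies midway between the tips of the shut fingers; the grasp point (between the pads) lies 19 mm behind it; z points along the fingers, y is the line along which they close (so a half turn about z gives the same grasp; the last joint's range is limited). The gripper opens to 85 mm and grips with 20 to 120 N. Pads are 22 mm wide; open, the fingers measure 114 mm over their backs; the gripper's body (76 mm by 85 mm) begins 54 mm behind the grasp point. The pads swing forward as they close: fully open they stand 13 mm farther back than shut.
Start: joints at [-1.279, 0.053, 1.613, -0, 1.476, -0.119], TCP at [0.25, -0.573, 0.231] pointing down, gripper open.
Joint ranges: [-3.01, 3.01], [-1.01, 2.22], [0.06, 2.58], [-1.02, 4.17], [0.09, 2.62], [-3.14, 3.14]. Speed limits (rad/s): [2.57, 2.57, 3.14, 3.14, 3.14, 3.14].

### API

Orientations are given as a rotation vector (axis times angle).
In Python, from station import telemetry, optics, ctrl gives the robot as it stands.
- The arm moves only by the shell command python3 -m pendant 'ROWS' [FORCE]. ROWS is JSON, one flat list of numbers, 7 for each row, row after row: the turn, a rotation vector about the tool's x, y, z as a fraction of full scale, then the shift along the tool's x, y, z as a fraction of full scale, then the opening, from 0 (shut) to 1 (fully open). In form: [ax, ay, az, tx, ty, tz, fingers, ax, ay, az, tx, ty, tz, fingers, ...]. A call has 1 to 12 rows; each row is the pose to reach, as a shift and turn from the pose commanded when the call began, along the tool's axes at that moment; what a row does not reach only later rows make up. Full scale, the value 1, is 300 mm for a shift and 30 degrees for a turn. A row lasts 1/8 s, in which the tool goes at most 62.5 mm and 10.7 degrees, less where a joint would pass 70% of its speed; a pose out of reach is approached as far as the arm can. A call with a number of a shift or a turn outside -1 to 1 is refused whole. A call with a gripper value outside its range is refused whole. The fingers move at their own pace and stop on an object; FORCE is the grip in N (left out, the last holds). Time passes only in rows, so rows that repeat a pose let the fingers close. It gives the time, the measured TCP pose, the force, the opening and the grip force at its end, in the units of the state.
- telemetry.get_obs(): the state, without advancing time (a new reading comes with each control period).
- optics.get_image(name): name is "scene" or "top" or "wrist"; returns a dict with "image" (400x640x3 uint8, red, green, blue), "depth" (400x640 float32, m along the optical axis (not along the pixel's ray), 0 where there is no reading), "fx", "fy", "cx", "cy" (pixels), "rvec" (rotation vector, rad) and "tvec" (3), from world to camera coordinates, as OpenCV has them. Camera axes: x right, y down, z forward; pixel columns grow to the right and rows downward; lengths in m; the calibration is good to about 2 mm. A picture is of the moment at which its call begins.
- ctrl.finish_job(): hands the job in; it is judged then, once.
The state is a dict: "t": time; "q": joint angles; "dq": joint speeds; "effort": joint torques, N m; "tool_pos": TCP position; "tool_rot": TCP orientation; "contact_force": force on the tool from outside, world axes, zero at the start; "wrist_torque": the same for the moment, N m; "opening": finger opening in m; "grip_force": force on a finger pad.
Only numpy, scipy, OpenCV 4.12 (cv2) and the standard library are available. Lean on these libraries where they do the work, as an engineer would, in place of code of your own. Each camera call takes 0.05 s, during which the arm holds its last target. There are 200 camera calls.

## Working session

There is one attempt and no reset: what is moved stays moved. The work goes in short steps, Python scripts to look and compute and a shell command to move; the robot and the scene stay as the last step left them, time stands still between calls to the robot, and variables do not carry over. Pictures are saved under pics/ and viewed, at most 10 in all, crops included, and the job is handed in when it is done.

```bash
mkdir -p pics; python3 - <<'E'
from station import telemetry, optics
import cv2,numpy as np
print({k:np.round(v,3) for k,v in telemetry.get_obs().items()})
for n in("scene","top"):
    d=optics.get_image(n); cv2.imwrite(f"pics/{n}0.png",d["image"][:,:,::-1]); np.savez(f"{n}0.npz",**d)
    print(n,d["fx"],d["cx"],d["cy"],d["rvec"],d["tvec"])
E
```

```text
{'t': np.float64(0.0), 'q': array([-1.279,  0.053,  1.614, -0.   ,  1.476, -0.119]), 'dq': array([ 0.001, -0.   , -0.   ,  0.   , -0.001, -0.001]), 'effort': array([-0.0000e+00, -3.9368e+01, -3.7018e+01,  0.0000e+00,  7.0000e-03,
       -0.0000e+00]), 'tool_pos': array([ 0.249, -0.572,  0.23 ]), 'tool_rot': array([-3.074, -0.64 ,  0.   ]), 'contact_force': array([-0.718,  0.493,  0.187]), 'wrist_torque': array([0.027, 0.026, 0.025]), 'grip_force': np.float64(0.0), 'opening': np.float64(0.085)}
scene 361.22542091905234 311.11760849139046 201.96059921497778 [ 1.23412306  2.53746854 -0.66990178] [ 0.33509939 -0.28192488  1.41998034]
top 410.2501923707713 320.22567076889675 192.20565484506642 [ 2.1815252  -2.19165961  0.08206244] [-0.02218255  0.56710225  1.46546298]
```

View pics/scene0.png

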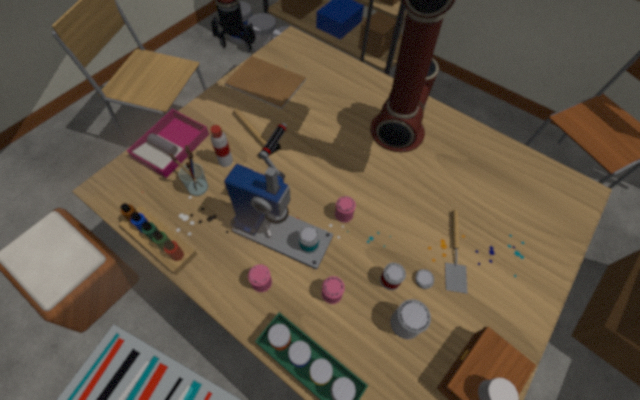

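View pics/top0.png

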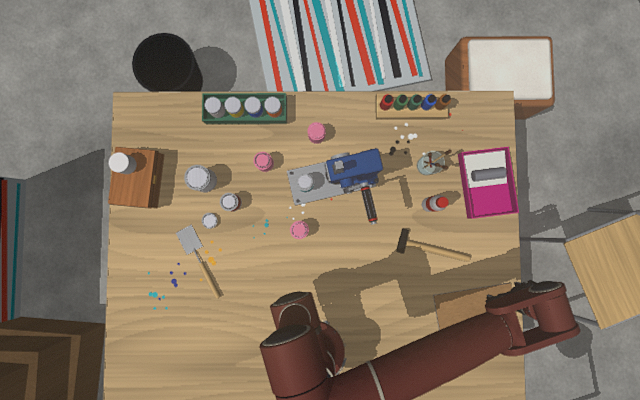

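The top view shows the press at about (345,175) with its front facing left. The tin is at (306,181), the sleeve at (369,205) and a pink decoy at (300,229). Next I'll enlarge it and measure.

```bash
cat > h.py <<'E'
import numpy as np,cv2
from scipy.spatial.transform import Rotation as R
def world(d,u,v,z=None):
    """pixel -> world, by depth or on plane z"""
    Rm=R.from_rotvec(d["rvec"]).as_matrix(); c=-Rm.T@d["tvec"]
    ray=Rm.T@np.array([(u-d["cx"])/d["fx"],(v-d["cy"])/d["fy"],1])
    s=d["depth"][int(round(v)),int(round(u))] if z is None else (z-c[2])/ray[2]
    return c+s*ray
def cloud(d):
    Rm=R.from_rotvec(d["rvec"]).as_matrix(); v,u=np.mgrid[:400,:640]
    p=np.stack([(u-d["cx"])/d["fx"],(v-d["cy"])/d["fy"],np.ones(u.shape)],-1)*d["depth"][...,None]
    return (p-d["tvec"])@Rm
E
python3 - <<'E'
from h import *
for n,(a,b,w,h) in dict(top=(270,110,200,130),scene=(170,110,200,170)).items():
    d=np.load(n+"0.npz"); im=d["image"][b:b+h,a:a+w,::-1]
    cv2.imwrite(f"pics/{n}c.png",cv2.resize(im,None,fx=4 if n=="top" else 3.5,fy=4 if n=="top" else 3.5,interpolation=cv2.INTER_CUBIC))
d=np.load("top0.npz");P=cloud(d);hsv=cv2.cvtColor(d["image"],cv2.COLOR_RGB2HSV)
blue=(abs(hsv[...,0].astype(int)-112)<10)&(hsv[...,1]>120)&(P[...,2]>.24)&(P[...,2]<.29)
blue[:,:320]=0; blue[:,400:]=0
q=P[blue]; print("head",len(q),q.mean(0),cv2.minAreaRect((q[:,:2]*1000).astype(np.float32)))
for u,v in[(306,181),(300,183),(312,180),(369,205),(365,190),(373,219),(293,196),(289,173)]: print(u,v,world(d,u,v).round(3))
E
```

```text
head 539 [ 0.62835562 -0.12802059  0.26944657] ((621.5498657226562, -128.92318725585938), (87.21788024902344, 158.8597869873047), 14.041062355041504)
306 181 [0.601 0.024 0.088]
300 183 [0.594 0.045 0.092]
312 180 [0.604 0.004 0.094]
369 205 [ 0.508 -0.165  0.313]
365 190 [ 0.551 -0.153  0.319]
373 219 [ 0.468 -0.176  0.314]
293 196 [0.554 0.074 0.017]
289 173 [0.638 0.088 0.018]
```

View pics/topc.png

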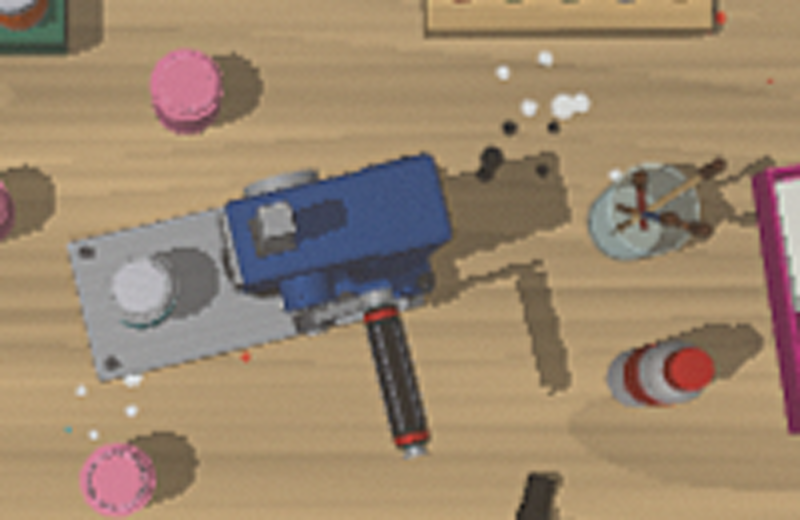

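View pics/scenec.png

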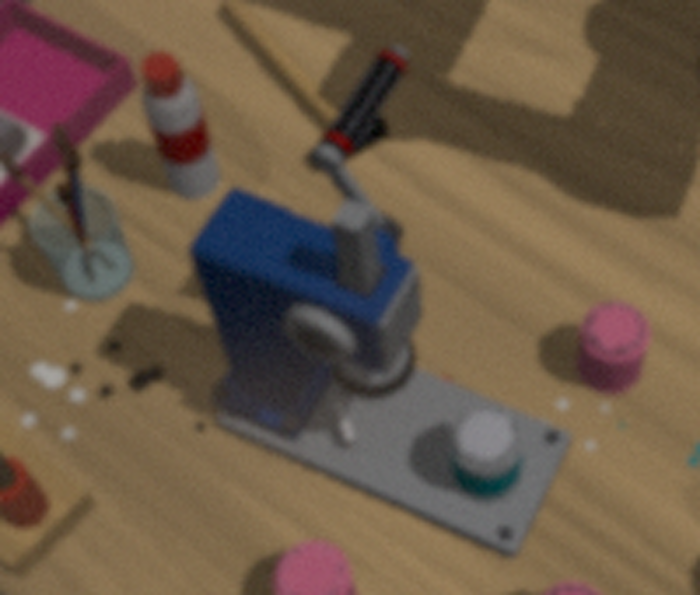

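The enlarged crops show the press head corners, the ram top at crop (275,226), the bed front corners at (68,243) and (102,381), the lid at (140,286) and the sleeve from (381,313) to (411,440). I'll fit the press pose to these points.

```bash
cat >> h.py <<'E'
def proj(d,p): return cv2.projectPoints(np.array(p,float),d["rvec"],d["tvec"],np.array([[d["fx"],0,d["cx"]],[0,d["fy"],d["cy"]],[0,0,1.]]),None)[0][:,0]
E
python3 - <<'E'
from h import *
from scipy.optimize import least_squares
d=np.load("top0.npz"); s=np.load("scene0.npz")
M=np.array([[-165,65,20],[-165,-65,20],[135,33,271],[135,-33,271],[-36,33,271],[-36,-33,271],[0,0,353],[-22.5,-74,302],[-22.5,-179,302]])/1000
M[7:,0]=.0625
px=np.array([[68,243],[102,381],[433,155],[451,240],[227,204],[243,290],[275,226],[381,313],[411,443]])/4+[270,110]
M2=np.array([[-165,65,20],[-165,-65,20],[135,33,271],[135,-33,271],[0,0,353]])/1000
px2=np.array([[513,553],[570,436],[195,250],[236,190],[355,212]])/3.5+[170,110]
W=lambda p,M:M@R.from_euler("z",p[2]).as_matrix().T+[p[0],p[1],0]
f=lambda p:np.r_[(proj(d,W(p,M))-px).ravel(),(proj(s,W(p,M2))-px2).ravel()]
for g in(lambda p:f(p)[:18],f):
    r=least_squares(g,[.62,-.07,-1.8],loss="soft_l1");p=r.x; print(p,np.round(g(p).reshape(-1,2),1).tolist())
tin=world(d,305,181.5,.095);tin2=world(s,170+486/3.5,110+435/3.5,.095);print("tin",tin,tin2)
Ri=R.from_euler("z",p[2])
print("tin in press",[Ri.inv().apply(t-[p[0],p[1],0]) for t in(tin,tin2)])
for n,c in dict(shaft=[.02,-.1265,.228],sleeve=[.0625,-.1265,.302]).items(): print(n,W(p,np.array([c])))
P=cloud(d);S=cloud(s)
for c,n in((P,"top"),(S,"scene")):
    L=(c-[p[0],p[1],0])@Ri.as_matrix()
    m=(L[...,0]<-.05)&(L[...,0]>-.16)&(abs(L[...,1])<.05)&(L[...,2]>.085)&(L[...,2]<.11);q=L[m]
    print(n,"lid cloud",len(q),q.mean(0),q.min(0),q.max(0))
    m=(L[...,0]<.12)&(L[...,0]>0.03)&(L[...,1]<-.08)&(L[...,1]>-.18)&(L[...,2]>.28)&(L[...,2]<.33);q=L[m]
    print(n,"sleeve cloud",len(q),q.mean(0),q.min(0),q.max(0))
E
```

```text
[ 0.61846158 -0.0785672  -1.35010681] [[-0.3, -0.0], [-1.0, 0.3], [0.8, 0.1], [1.4, -0.1], [-2.6, 0.3], [-1.7, -0.0], [0.8, -1.0], [-0.1, -0.7], [0.7, 1.7]]
[ 0.61912623 -0.07582376 -1.35072348] [[-1.0, -0.2], [-1.7, 0.1], [-0.1, -0.1], [0.5, -0.3], [-3.5, 0.1], [-2.6, -0.3], [-0.2, -1.2], [-1.1, -0.9], [-0.3, 1.5], [0.0, -1.0], [0.6, -2.1], [-2.8, -3.0], [-1.6, -3.7], [-0.8, -0.8]]
tin [0.59885588 0.02773982 0.095     ] [0.60208085 0.03339225 0.095     ]
tin in press [array([-0.10549083,  0.00282654,  0.095     ]), array([-0.11030291,  0.00720766,  0.095     ])]
shaft [[ 0.50004323 -0.12295643  0.228     ]]
sleeve [[ 0.50932101 -0.1644314   0.302     ]]
top lid cloud 260 [-0.10698869  0.00340308  0.09387845] [-0.13868854 -0.02773696  0.0853422 ] [-0.07587522  0.03547454  0.1024337 ]
top sleeve cloud 319 [ 0.06345992 -0.12924041  0.3117484 ] [ 0.0503256  -0.17995509  0.29815264] [ 0.07865402 -0.08061117  0.3204239 ]
scene lid cloud 328 [-0.11118949  0.00753497  0.0940761 ] [-0.14173375 -0.02813962  0.08507152] [-0.07829974  0.03726547  0.1010865 ]
scene sleeve cloud 278 [ 0.05809085 -0.12699429  0.31132616] [ 0.04740579 -0.17947404  0.29862643] [ 0.07641963 -0.08010824  0.31902796]
```

```bash
cat >> h.py <<'E'
O=np.array([.619,-.077,0]); YAW=-1.3505; PR=R.from_euler("z",YAW)
def press(x,y,z): return O+PR.apply(np.array([x,y,z])/1000)
# tool orientations: PUSH(t): tool y along press +y, leaning t deg from down towards press +x; CR: down, tool y along press +x
def PUSH(t):
    t=np.radians(t); z=np.array([np.sin(t),0,-np.cos(t)]); y=np.array([0,1.,0])
    return PR*R.from_matrix(np.c_[np.cross(y,z),y,z])
CR=PR*R.from_matrix(np.c_[[0,1.,0],[1,0,0],[0,0,-1]])
def cur():
    from station import telemetry
    o=telemetry.get_obs(); return np.array(o["tool_pos"]),R.from_rotvec(o["tool_rot"])
def rel(c,p,r):
    return np.round(np.r_[(c[1].inv()*r).as_rotvec()/np.radians(30),c[1].inv().apply(p-c[0])/.3],3).tolist()
def loc(o=None):
    "TCP in press mm"
    c=cur(); return PR.inv().apply(c[0]-O)*1000
E
python3 - <<'E'
from h import *
c=cur(); up=(c[0]+[0,0,.25],c[1])
print(rel(c,*up), c[1].as_matrix().round(2).tolist())
p=press(-200,0,420); print(p)
print("total to above", rel(up,p,PUSH(0)), "tilt", rel((p,PUSH(0)),press(-190,4,60),PUSH(45)))
E
```

```text
[0.0, 0.0, 0.0, 0.0, -0.002, -0.833] [[0.92, 0.4, -0.0], [0.4, -0.92, 0.0], [0.0, -0.0, -1.0]]
[0.57529624 0.11816655 0.42      ]
total to above [-0.003, -0.003, -2.636, 1.915, -1.676, 0.204] tilt [-0.0, -1.5, 0.0, -0.033, 0.013, 1.2]
```

```bash
python3 -m pendant '[0,0,0,0,0,-0.83,0.5,0,0,0,0,0,-0.83,0.5,0,0,0,0,0,-0.83,0.5,0,0,0,0,0,-0.83,0.5,0,0,0,0,0,-0.83,0.5]' 40
```

```text
t: 0.72
tool_pos: [0.2498, -0.5737, 0.488]
tool_rot: [3.064, 0.638, 0.002]
contact_force: [-0.1, -0.6, -0.7]
opening: 0.0426
grip_force: 0.0
```

```bash
python3 -m pendant '[0,0,-0.9,0.64,-0.56,0,0.5,0,0,-0.9,0.64,-0.56,0,0.5,0,0,-0.9,0.64,-0.56,0,0.5,0,0,-0.9,0.64,-0.56,0,0.5,0,0,-0.9,0.64,-0.56,0,0.5,0,0,-0.9,0.64,-0.56,0,0.5,0,0,-0.9,0.64,-0.56,0,0.5]'; python3 - <<'E'
from h import *
c=cur(); p=press(-200,0,420); t=rel(c,p,PUSH(0)); print(t)
f=R.from_rotvec(np.radians(30)*np.array([0,0,-.9])); m=(c[0]+(p-c[0])*.5,c[1]*f); print(rel(c,*m))
E
```

```text
t: 1.6
tool_pos: [0.358, -0.3433, 0.4792]
tool_rot: [-2.841, -1.338, 0.001]
contact_force: [-0.0, -0.1, -0.1]
opening: 0.0427
grip_force: 0.0
[-0.003, -0.002, -1.739, 1.647, -0.421, 0.198]
[-0.0, -0.0, -0.9, 0.824, -0.211, 0.099]
```

```bash
python3 -m pendant '[0,0,-0.9,0.82,-0.21,0,0.5,0,0,-0.9,0.82,-0.21,0,0.5,0,0,-0.9,0.82,-0.21,0,0.5,0,0,-0.9,0.82,-0.21,0,0.5,0,0,-0.9,0.82,-0.21,0,0.5,0,0,-0.9,0.82,-0.21,0,0.5,0,0,-0.9,0.82,-0.21,0,0.5]'; python3 - <<'E'
from h import *
c=cur(); print(rel(c,press(-210,0,400),PUSH(0)))
E
```

```text
t: 2.48
tool_pos: [0.466, -0.114, 0.48]
tool_rot: [-2.452, -1.963, 0.001]
contact_force: [0.5, -0.6, -0.3]
opening: 0.0426
grip_force: 0.0
[-0.001, 0.0, -0.842, 0.865, 0.172, 0.266]
```

```bash
python3 -m pendant '[0,0,-0.84,0.87,0.17,0.1,0.5,0,0,-0.84,0.87,0.17,0.1,0.5,0,0,-0.84,0.87,0.17,0.1,0.5,0,0,-0.84,0.87,0.17,0.2,0.5,0,0,-0.84,0.87,0.17,0.27,0.5,0,0,-0.84,0.87,0.17,0.27,0.5,0,0,-0.84,0.87,0.17,0.27,0.5]'; python3 - <<'E'
from h import *
c=cur(); a=(press(-205,0,250),PUSH(28));print(loc(),rel(c,*a)); print(rel(a,press(-195,5,50),PUSH(45)))
E
```

```text
t: 3.35
tool_pos: [0.5727, 0.1298, 0.4005]
tool_rot: [1.963, 2.451, 0.001]
contact_force: [0.1, 0.1, 1.2]
opening: 0.0421
grip_force: 0.0
[-2.11903742e+02  2.52583879e-02  4.00482783e+02] [0.002, -0.932, -0.001, -0.023, -0.001, 0.502]
[0.0, -0.567, 0.0, 0.284, 0.017, 0.604]
```

```bash
python3 -m pendant '[0,-0.93,0,-0.02,0,0.2,0.5,0,-0.93,0,-0.02,0,0.4,0.5,0,-0.93,0,-0.02,0,0.5,0.5,0,-0.93,0,-0.02,0,0.5,0.5,0,-0.93,0,-0.02,0,0.5,0.5]'; python3 - <<'E'
from h import *
from station import telemetry,optics
c=cur(); print(telemetry.get_obs()["q"].round(2),loc(),rel(c,press(-195,5,50),PUSH(45)))
d=optics.get_image("wrist");cv2.imwrite("pics/w1.png",d["image"][:,:,::-1]);np.savez("w1.npz",**d)
E
```

```text
t: 3.98
tool_pos: [0.5754, 0.1248, 0.2532]
tool_rot: [1.707, 2.129, -0.417]
contact_force: [-0.3, -0.2, -0.1]
opening: 0.0427
grip_force: 0.0
[ 0.31  0.    1.68 -0.49  1.51  0.13] [-206.4331419     1.55256999  253.22380281] [0.009, -0.572, -0.006, 0.283, 0.008, 0.617]
```

View pics/w1.png

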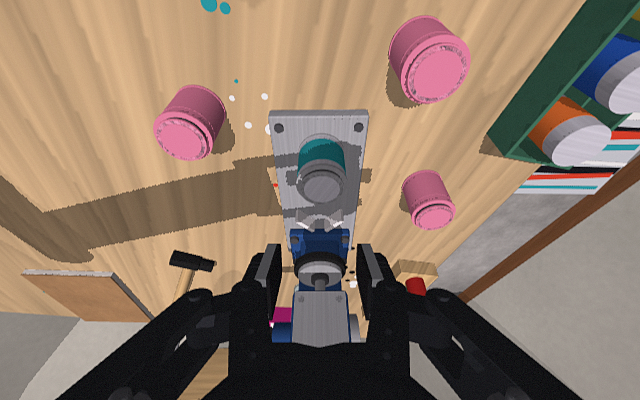

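The wrist view shows the tin's lid at about (321,187), the V stop at (320,217), the bed's front corners at (272,111) and (368,111), and the press between the fingers. I'll check these against the fitted pose.

```bash
python3 - <<'E'
from h import *
d=np.load("w1.npz")
for u,v,z in[(272,111,.02),(368,111,.02),(279,128,.02),(360,128,.02),(321,187,.095)]: print(u,v,(PR.inv().apply(world(d,u,v,z)-O)*1000).round(1))
L=PR.inv().apply((cloud(d)-O).reshape(-1,3))*1000
m=(L[:,2]>88)&(L[:,2]<102)&(L[:,0]<-50)&(L[:,0]>-160)&(abs(L[:,1])<45);q=L[m];print(len(q),q.mean(0),np.percentile(q,[2,98],0))
m=(L[:,2]>30)&(L[:,2]<52)&(L[:,0]<70)&(L[:,0]>-40)&(abs(L[:,1])<55);q=L[m];print("V",len(q),q.mean(0),q.min(0),q.max(0))
E
```

```text
272 111 [-173.2  -54.5   20. ]
368 111 [-172.9   65.4   20. ]
279 128 [-149.2  -48.2   20. ]
360 128 [-148.9   58.    20. ]
321 187 [-113.4    6.2   95. ]
1233 [-113.24222151    6.65092835   94.37276242] [[-136.56753673  -17.90173848   89.25451359]
 [ -86.04241748   31.34517581   95.84458021]]
V 827 [42.33418789  3.04073173 38.02599523] [  5.99460128 -50.56623672  30.00046181] [69.93549852 54.92714309 46.35095356]
```

```bash
python3 -m pendant '[0,-0.57,0,0.28,0.01,0.2,0.5,0,-0.57,0,0.28,0.01,0.4,0.5,0,-0.57,0,0.28,0.01,0.6,0.5,0,-0.57,0,0.28,0.01,0.62,0.5,0,-0.57,0,0.28,0.01,0.62,0.5]'; python3 -c "
from h import *
c=cur(); print(loc(),rel(c,press(-60,3,48),PUSH(45)),rel(c,press(-150,5,48),PUSH(45)))"
```

```text
t: 4.65
tool_pos: [0.5799, 0.1123, 0.0457]
tool_rot: [1.536, 1.915, -0.637]
contact_force: [0.5, 0.5, 0.6]
opening: 0.0428
grip_force: 0.0
[-193.22112398    3.22390061   45.65570748] [-0.003, -0.001, -0.001, -0.32, -0.0, 0.308] [-0.003, -0.001, -0.001, -0.107, 0.006, 0.096]
```

```bash
python3 -m pendant '[0,0,0,-0.03,0,0.03,0.5,0,0,0,-0.06,0,0.06,0.5,0,0,0,-0.09,0,0.09,0.5,0,0,0,-0.12,0,0.12,0.5,0,0,0,-0.15,0,0.15,0.5,0,0,0,-0.18,0,0.18,0.5,0,0,0,-0.21,0,0.21,0.5,0,0,0,-0.24,0,0.235,0.5,0,0,0,-0.27,0,0.265,0.5,0,0,0,-0.29,0,0.285,0.5,0,0,0,-0.31,0,0.3,0.5,0,0,0,-0.31,0,0.3,0.5]'; python3 - <<'E'
from h import *
from station import optics
c=cur(); print(loc(),rel(c,press(-35,3,48),PUSH(45)))
d=optics.get_image("wrist");cv2.imwrite("pics/w2.png",d["image"][:,:,::-1]);np.savez("w2.npz",**d)
L=PR.inv().apply((cloud(d)-O).reshape(-1,3))*1000
m=(L[:,2]>88)&(L[:,2]<102)&(L[:,0]<60)&(L[:,0]>-100)&(abs(L[:,1])<45);q=L[m];print(len(q),q.mean(0) if len(q) else 0)
E
```

```text
t: 6.15
tool_pos: [0.6079, -0.013, 0.0479]
tool_rot: [1.533, 1.916, -0.635]
contact_force: [-0.2, -0.3, -0.9]
opening: 0.0422
grip_force: 0.1
[-64.88546875   3.19273128  47.86701145] [0.001, 0.001, 0.002, -0.071, -0.001, 0.07]
922 [-65.01266772   0.54487306  90.78539045]
```

View pics/w2.png

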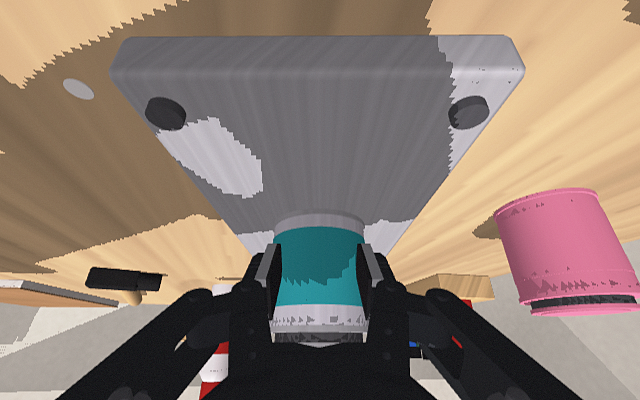

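The tin stands upright, centred between the fingertips (u about 320). The bed is symmetric about u about 317, so it is on line. I'll push on and feel for the stop.

```bash
python3 -m pendant '[0,0,0,-0.012,0,0.012,0.5,0,0,0,-0.024,0,0.024,0.5,0,0,0,-0.036,0,0.036,0.5,0,0,0,-0.048,0,0.048,0.5,0,0,0,-0.055,0,0.055,0.5,0,0,0,-0.06,0,0.06,0.5,0,0,0,-0.06,0,0.06,0.5]'; python3 - <<'E'
from h import *
d=np.load("w2.npz")
for u,v in[(112,70),(522,60),(165,113),(468,112)]: print((PR.inv().apply(world(d,u,v,.02)-O)*1000).round(1))
from station import telemetry
print(loc(),PR.inv().apply(telemetry.get_obs()["contact_force"]))
E
```

```text
t: 7.08
tool_pos: [0.6136, -0.0374, 0.0478]
tool_rot: [1.532, 1.916, -0.635]
contact_force: [-0.9, 0.9, 0.6]
opening: 0.0428
grip_force: 0.5
[-166.7  -57.3   20. ]
[-170.2   62.1   20. ]
[-149.3  -50.2   20. ]
[-150.    56.4   20. ]
[-39.78204293   3.39987786  47.84443851] [-1.0465899  -0.63773288  0.62683779]
```

```bash
python3 -m pendant '[0,0,0,-0.007,0,0.007,0.5,0,0,0,-0.014,0,0.014,0.5,0,0,0,-0.021,0,0.021,0.5,0,0,0,-0.021,0,0.021,0.5]'; python3 - <<'E'
from h import *
from station import telemetry
print(loc(),PR.inv().apply(telemetry.get_obs()["contact_force"]))
E
python3 -m pendant '[0,0,0,-0.005,0,0.005,0.5,0,0,0,-0.01,0,0.01,0.5,0,0,0,-0.01,0,0.01,0.5]'; python3 - <<'E'
from h import *
from station import telemetry
print(loc(),PR.inv().apply(telemetry.get_obs()["contact_force"]))
E
```

```text
t: 7.58
tool_pos: [0.6156, -0.0462, 0.0478]
tool_rot: [1.532, 1.916, -0.635]
contact_force: [-0.3, 1.6, -0.3]
opening: 0.0427
grip_force: 0.5
[-30.77692062   3.40797146  47.81068226] [-1.66082586  0.05509982 -0.2734688 ]
t: 7.95
tool_pos: [0.6165, -0.0502, 0.0478]
tool_rot: [1.532, 1.917, -0.635]
contact_force: [-0.4, 1.2, 0.7]
opening: 0.0429
grip_force: 0.8
[-26.7221308    3.4177272   47.78454651] [-1.28127286 -0.13825626  0.7326644 ]
```

```bash
for i in 1; do python3 -m pendant '[0,0,0,-0.005,0,0.005,0.5,0,0,0,-0.01,0,0.01,0.5,0,0,0,-0.01,0,0.01,0.5]'; done; python3 - <<'E'
from h import *
from station import telemetry
print(loc(),PR.inv().apply(telemetry.get_obs()["contact_force"]))
E
python3 -m pendant '[0,0,0,-0.005,0,0.005,0.5,0,0,0,-0.005,0,0.005,0.5]'; python3 - <<'E'
from h import *
from station import telemetry,optics
print(loc(),PR.inv().apply(telemetry.get_obs()["contact_force"]))
d=optics.get_image("scene");cv2.imwrite("pics/s2.png",cv2.resize(d["image"][150:290,200:360,::-1],None,fx=4,fy=4,interpolation=cv2.INTER_CUBIC));np.savez("s2.npz",**d)
E
```

```text
t: 8.32
tool_pos: [0.6171, -0.0517, 0.0474]
tool_rot: [1.534, 1.919, -0.631]
contact_force: [-6.0, 15.9, 4.7]
opening: 0.0428
grip_force: 8.4
[-25.06542502   3.67821519  47.43704775] [-16.85089761  -2.34561082   4.72862069]
t: 8.57
tool_pos: [0.6174, -0.0521, 0.0475]
tool_rot: [1.535, 1.92, -0.629]
contact_force: [-9.4, 23.0, 9.4]
opening: 0.043
grip_force: 11.9
[-24.61993632   3.82415926  47.46329973] [-24.50798544  -4.16332413   9.3793091 ]
```

View pics/s2.png

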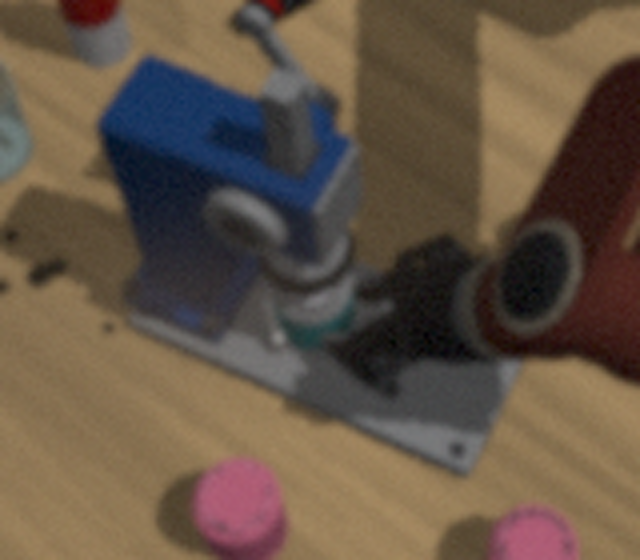

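Contact is firm at 24 N, and the tin sits in the stop under the platen at crop (318,315). I'll back out straight.

```bash
python3 -m pendant '[0,0,0,0.01,0,-0.01,0.5,0,0,0,0.03,0,-0.03,0.5,0,0,0,0.08,0,-0.08,0.5,0,0,0,0.15,0,-0.15,0.5,0,0,0,0.25,0,-0.25,0.5,0,0,0,0.35,0,-0.36,0.5,0,0,0,0.37,0,-0.45,0.5,0,0,0,0.28,0,-0.6,0.5,0,0,0,0.1,0,-0.8,0.5,0,0,0,-0.05,0,-0.95,0.5,0,0,0,-0.05,0,-0.95,0.5]'; python3 - <<'E'
from h import *
from station import telemetry,optics
c=cur(); print(loc()); 
from station import telemetry,optics
d=optics.get_image("wrist");cv2.imwrite("pics/w3.png",d["image"][:,:,::-1]);np.savez("w3.npz",**d)
a=(press(-230,0,420),PUSH(20)); print(rel(c,*a))
E
```

```text
t: 10.0
tool_pos: [0.5772, 0.1314, 0.2658]
tool_rot: [1.533, 1.913, -0.624]
contact_force: [-0.2, -0.4, -0.4]
opening: 0.0423
grip_force: 0.0
[-212.50722453    4.76111238  265.76264888]
[0.017, 0.831, -0.005, -0.322, -0.011, -0.405]
```

View pics/w3.png

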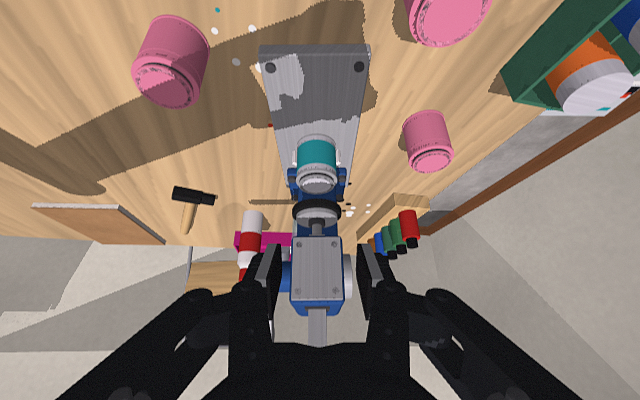

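The lid is at (317,180), directly under the platen (318,210), with the tin against both V walls. Next is the sleeve.

```bash
sed -i 's/^O=.*/O=np.array([.6205,-.074,0]); YAW=-1.3505; PR=R.from_euler("z",YAW)/' h.py
python3 -m pendant '[0,0.83,0,-0.32,-0.05,-0.2,0.8,0,0.83,0,-0.32,-0.1,-0.4,0.8,0,0.83,0,-0.32,-0.15,-0.5,0.8,0,0.83,0,-0.32,-0.2,-0.5,0.8,0,0.83,0,-0.32,-0.2,-0.5,0.8]'; python3 - <<'E'
from h import *
c=cur(); print(loc())
m=(press(-100,-150,440),PUSH(0)*R.from_euler("z",25,degrees=True)); print(rel(c,*m))
n=(press(20,-150,440),PUSH(0)*R.from_euler("z",54,degrees=True)); print(rel(m,*n))
e=(press(62.5,-142,400),CR); print(rel(n,*e))
E
```

```text
t: 10.68
tool_pos: [0.5082, 0.1543, 0.4322]
tool_rot: [1.779, 2.228, -0.318]
contact_force: [0.6, 0.5, -0.6]
opening: 0.0684
grip_force: 0.0
[-247.32819371  -59.72057735  432.19121985]
[0.144, 0.66, 0.831, -0.469, -0.302, 0.145]
[0.0, 0.0, 0.967, -0.363, 0.169, 0.0]
[0.0, 0.0, 1.2, -0.062, 0.13, 0.133]
```

```bash
python3 -m pendant '[0.14,0.66,0.83,-0.47,-0.3,0.14,0.8,0.14,0.66,0.83,-0.47,-0.3,0.14,0.8,0.14,0.66,0.83,-0.47,-0.3,0.14,0.8,0.14,0.66,0.83,-0.47,-0.3,0.14,0.8,0.14,0.66,0.83,-0.47,-0.3,0.14,0.8]'; python3 -m pendant '[0,0,0.97,-0.36,0.17,0,0.8,0,0,0.97,-0.36,0.17,0,0.8,0,0,0.97,-0.36,0.17,0,0.8,0,0,0.97,-0.36,0.17,0,0.8]'; python3 - <<'E'
from h import *
c=cur(); print(loc(),rel(c,press(62.5,-142,400),CR))
E
```

```text
t: 11.3
tool_pos: [0.4535, -0.0094, 0.4397]
tool_rot: [-2.447, -1.967, 0.001]
contact_force: [-0.0, -0.2, 0.2]
opening: 0.0686
grip_force: 0.0
t: 11.8
tool_pos: [0.4809, -0.124, 0.4408]
tool_rot: [-2.86, -1.297, -0.002]
contact_force: [0.9, -0.3, 0.2]
opening: 0.0686
grip_force: 0.0
[  18.25149281 -147.10300021  440.8357782 ] [-0.003, -0.002, 1.206, -0.074, 0.129, 0.136]
```

```bash
python3 -m pendant '[0,0,0.8,-0.07,0.13,0.1,0.8,0,0,0.8,-0.07,0.13,0.1,0.8,0,0,0.8,-0.07,0.13,0.1,0.8,0,0,0.8,-0.07,0.13,0.1,0.8]';  python3 - <<'E'
from h import *
c=cur(); print(loc(),rel(c,press(62.5,-142,390),CR))
E
```

```text
t: 12.3
tool_pos: [0.4961, -0.1652, 0.4122]
tool_rot: [-3.068, -0.676, -0.004]
contact_force: [0.1, -0.1, 0.2]
opening: 0.0683
grip_force: 0.0
[  61.81825743 -141.36440675  412.17836353] [-0.0, -0.005, 0.408, -0.003, 0.002, 0.074]
```

```bash
python3 -m pendant '[0,0,0.41,0,0,0.07,0.8,0,0,0.41,0,0,0.07,0.8,0,0,0.41,0,0,0.07,0.8]';  python3 - <<'E'
from h import *
from station import optics
c=cur(); print(loc())
d=optics.get_image("wrist");cv2.imwrite("pics/w4.png",d["image"][:,:,::-1]);np.savez("w4.npz",**d)
L=PR.inv().apply((cloud(d)-O).reshape(-1,3))*1000
for y in(-90,-110,-130,-150,-165):
    m=(L[:,2]>304)&(L[:,2]<325)&(L[:,0]<110)&(L[:,0]>10)&(abs(L[:,1]-y)<5);q=L[m]
    if len(q): print(y,len(q),q.mean(0).round(1),np.percentile(q,[1,99],0).round(1).tolist())
t=d["tvec"]
E
```

```text
t: 12.68
tool_pos: [0.4958, -0.1664, 0.3923]
tool_rot: [3.123, 0.341, 0.006]
contact_force: [0.5, -0.4, 1.1]
opening: 0.0686
grip_force: 0.0
[  62.94749075 -141.89016732  392.34802067]
-90 387 [ 64.2 -90.  312.2] [[52.2, -94.9, 304.8], [76.0, -85.2, 315.3]]
-110 348 [  64.4 -109.9  312.2] [[52.8, -114.7, 305.1], [76.3, -105.2, 315.3]]
-130 328 [  64.5 -129.9  312. ] [[52.4, -134.9, 305.1], [76.6, -125.1, 315.2]]
-150 294 [  64.9 -150.   312. ] [[53.0, -154.9, 304.9], [77.0, -145.1, 315.5]]
-165 307 [  65.  -165.1  311.8] [[51.9, -169.8, 304.5], [77.2, -160.3, 315.5]]
```

View pics/w4.png

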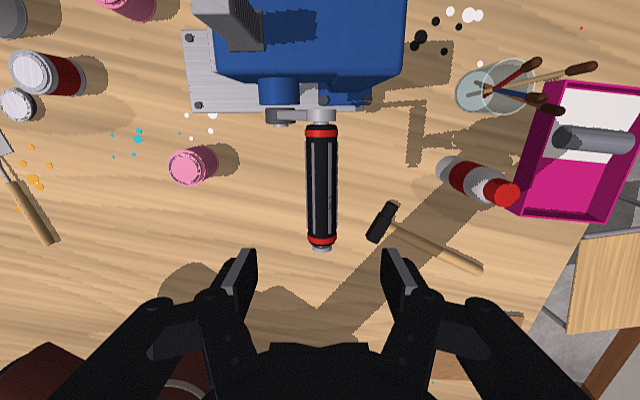

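The sleeve runs from (321,130) to (320,245) in the image. Its axis is at press x of about 64.5 with its top at z 315, as it should be. Descending and gripping.

```bash
sed -i 's/^O=.*/O=np.array([.6209,-.076,0]); YAW=-1.3505; PR=R.from_euler("z",YAW)/' h.py
python3 -m pendant '[0,0,0,0,0.005,0.15,0.8,0,0,0,0,0.005,0.3,0.8,0,0,0,0,0.005,0.37,0.8,0,0,0,0,0.005,0.377,0.8,0,0,0,0,0.005,0.377,0.6,0,0,0,0,0.005,0.377,0.3,0,0,0,0,0.005,0.377,0,0,0,0,0,0.005,0.377,0,0,0,0,0,0.005,0.377,0,0,0,0,0,0.005,0.377,0]' 70; python3 - <<'E'
from h import *
from station import telemetry
print(loc(),PR.inv().apply(telemetry.get_obs()["contact_force"]),telemetry.get_obs()["wrist_torque"])
E
```

```text
t: 13.98
tool_pos: [0.497, -0.1688, 0.281]
tool_rot: [3.122, 0.335, 0.01]
contact_force: [-0.5, 1.1, 6.7]
opening: 0.0242
grip_force: 68.4
[  63.48746437 -141.18004139  280.96444765] [-1.19361321 -0.28371483  6.73115961] [0.06241384 0.10567357 0.15102293]
```

```bash
cat >> h.py <<'E'
def tab(th0,ths,r=85.):
    "(ty,tz) fractions from the crank angle th0, tool in CR orientation"
    f=lambda t:np.array([np.sin(np.pi/6-t),-np.cos(np.pi/6-t)])*r/300
    for t in ths: print(round(t,3),(f(t)-f(th0)).round(3).tolist())
def state(th0=None):
    from station import telemetry
    o=telemetry.get_obs(); F=PR.inv().apply(o["contact_force"]); l=loc()
    g=l-[20,0,228-19]; th=np.pi/6-np.arctan2(g[0],g[2])
    u=np.array([g[0],g[2]])/np.hypot(g[0],g[2]); tan=np.array([-u[1],u[0]]) # tangent of growing th
    f=np.array([F[0],F[2]])
    print("t",round(o["t"],2),"loc",l.round(1),"th",round(th%6.2832,3),"r",np.hypot(g[0],g[2]).round(1),"Ftan",(f@tan).round(1),"Frad",(f@u).round(1),"Fy",F[1].round(1),"grip",o["grip_force"].round(0),"open",round(o["opening"],4),"T",np.round(o["wrist_torque"],2))
E
python3 -c "
from h import *
state(); tab(0,np.arange(.1,1.6,.1))"
```

```text
Traceback (most recent call last):
  File "h.py", line 39, in state
    print("t",round(o["t"],2),"loc",l.round(1),"th",round(th%6.2832,3),"r",np.hypot(g[0],g[2]).round(1),"Ftan",(f@tan).round(1),"Frad",(f@u).round(1),"Fy",F[1].round(1),"grip",o["grip_force"].round(0),"open",round(o["opening"],4),"T",np.round(o["wrist_torque"],2))
                                                                                                                                                                                ^^^^^^^^^^^^^^^^^^^^^
AttributeError: 'float' object has no attribute 'round'
```

```bash
sed -i 's/o\["grip_force"\].round(0)/round(o["grip_force"])/; s/\[20,0,228-19\]/[21,0,228-21]/' h.py
python3 -c "
from h import *
state(); tab(0,np.arange(.1,1.6,.1))"
```

```text
t 13.97 loc [  63.5 -141.2  281. ] th 0.002 r 85.3 Ftan 4.4 Frad 5.2 Fy -0.3 grip 68 open 0.0242 T [0.06 0.11 0.15]
0.1 [-0.025, -0.013]
0.2 [-0.052, -0.023]
0.3 [-0.079, -0.031]
0.4 [-0.107, -0.036]
0.5 [-0.135, -0.038]
0.6 [-0.163, -0.037]
0.7 [-0.191, -0.034]
0.8 [-0.219, -0.027]
0.9 [-0.246, -0.018]
1.0 [-0.272, -0.006]
1.1 [-0.296, 0.008]
1.2 [-0.319, 0.024]
1.3 [-0.34, 0.043]
1.4 [-0.359, 0.064]
1.5 [-0.376, 0.087]
```

```bash
python3 -m pendant '[0,0,0,0,-0.025,-0.013,0,0,0,0,0,-0.052,-0.023,0,0,0,0,0,-0.107,-0.036,0,0,0,0,0,-0.163,-0.037,0,0,0,0,0,-0.163,-0.037,0]'; python3 -c "
from h import *
state(); tab(0.6,np.arange(.8,3.1,.2))"
```

```text
t: 14.6
tool_pos: [0.4859, -0.1207, 0.2921]
tool_rot: [3.121, 0.335, 0.008]
contact_force: [-3.5, -2.9, 7.5]
opening: 0.0241
grip_force: 68.9
t 14.6 loc [  14.1 -141.5  292.1] th 0.605 r 85.3 Ftan -2.7 Frad 7.3 Fy -4.1 grip 69 open 0.0241 T [-0.4   0.45  0.02]
0.8 [-0.056, 0.01]
1.0 [-0.108, 0.031]
1.2 [-0.156, 0.062]
1.4 [-0.196, 0.101]
1.6 [-0.228, 0.148]
1.8 [-0.25, 0.2]
2.0 [-0.26, 0.256]
2.2 [-0.26, 0.312]
2.4 [-0.249, 0.368]
2.6 [-0.226, 0.42]
2.8 [-0.194, 0.466]
3.0 [-0.153, 0.505]
```

```bash
python3 -m pendant '[0,0,0,0,-0.056,0.01,0,0,0,0,0,-0.108,0.031,0,0,0,0,0,-0.156,0.062,0,0,0,0,0,-0.196,0.101,0,0,0,0,0,-0.228,0.148,0,0,0,0,0,-0.25,0.2,0,0,0,0,0,-0.26,0.256,0,0,0,0,0,-0.26,0.256,0]'; python3 -c "
from h import *
state(); tab(2.0,np.arange(2.2,4.1,.2))"
```

```text
t: 15.6
tool_pos: [0.4683, -0.0445, 0.2115]
tool_rot: [-3.124, -0.335, 0.001]
contact_force: [-3.7, -3.3, 1.5]
opening: 0.0243
grip_force: 68.8
t 15.6 loc [ -64.1 -142.   211.5] th 2.042 r 85.2 Ftan -1.6 Frad -2.3 Fy -4.4 grip 69 open 0.0243 T [-0.5   0.64  0.11]
2.2 [0.0, 0.057]
2.4 [0.012, 0.112]
2.6 [0.034, 0.164]
2.8 [0.066, 0.21]
3.0 [0.107, 0.25]
3.2 [0.155, 0.28]
3.4 [0.208, 0.3]
3.6 [0.264, 0.309]
3.8 [0.32, 0.307]
4.0 [0.375, 0.294]
```

```bash
python3 -m pendant '[0,0,0,0,0,0.057,0,0,0,0,0,0.012,0.112,0,0,0,0,0,0.034,0.164,0,0,0,0,0,0.066,0.21,0,0,0,0,0,0.107,0.25,0,0,0,0,0,0.155,0.28,0,0,0,0,0,0.208,0.3,0,0,0,0,0,0.208,0.3,0]'; python3 -c "
from h import *
state(); tab(3.4,np.arange(3.5,4.7,.1))"
```

```text
t: 16.6
tool_pos: [0.4829, -0.1067, 0.1249]
tool_rot: [3.124, 0.333, 0.002]
contact_force: [-9.3, -1.8, 10.3]
opening: 0.0242
grip_force: 69.9
t 16.6 loc [  -0.2 -141.4  124.9] th 3.413 r 84.8 Ftan -2.9 Frad -9.9 Fy -9.4 grip 70 open 0.0242 T [-0.22  1.29  0.15]
3.5 [0.028, 0.006]
3.6 [0.056, 0.009]
3.7 [0.084, 0.01]
3.8 [0.112, 0.007]
3.9 [0.14, 0.002]
4.0 [0.167, -0.006]
4.1 [0.194, -0.016]
4.2 [0.219, -0.03]
4.3 [0.242, -0.045]
4.4 [0.264, -0.063]
4.5 [0.284, -0.083]
4.6 [0.302, -0.105]
4.7 [0.318, -0.129]
```

```bash
python3 -m pendant '[0,0,0,-0.003,0.028,0.003,0,0,0,0,-0.003,0.056,0.006,0,0,0,0,-0.003,0.084,0.007,0,0,0,0,-0.003,0.112,0.004,0,0,0,0,-0.003,0.112,0.004,0]'; python3 -c "
from h import *
state(); tab(3.8,np.arange(3.9,5.1,.1))"
```

```text
t: 17.23
tool_pos: [0.49, -0.138, 0.1231]
tool_rot: [-3.122, -0.334, -0.007]
contact_force: [-3.0, 4.0, 6.0]
opening: 0.0241
grip_force: 69.5
t 17.23 loc [  31.9 -141.3  123.1] th 3.795 r 84.6 Ftan -3.7 Frad -6.6 Fy -2.0 grip 69 open 0.0241 T [0.56 0.43 0.23]
3.9 [0.028, -0.005]
4.0 [0.055, -0.013]
4.1 [0.081, -0.024]
4.2 [0.106, -0.037]
4.3 [0.13, -0.053]
4.4 [0.152, -0.071]
4.5 [0.172, -0.091]
4.6 [0.19, -0.112]
4.7 [0.206, -0.136]
4.8 [0.219, -0.161]
4.9 [0.229, -0.187]
5.0 [0.237, -0.215]
```

```bash
python3 -m pendant '[0,0,0,0,0.028,-0.005,0,0,0,0,0,0.055,-0.013,0,0,0,0,0,0.055,-0.013,0]' >/dev/null; python3 -c "
from h import *
state()"; python3 -m pendant '[0,0,0,0,0.026,-0.011,0,0,0,0,0,0.051,-0.024,0,0,0,0,0,0.051,-0.024,0]'>/dev/null; python3 -c "
from h import *
state();tab(4.2,np.arange(4.3,5.3,.1))"
```

```text
t 17.6 loc [  48.  -141.2  126.8] th 3.99 r 84.6 Ftan -2.8 Frad -7.6 Fy -0.2 grip 69 open 0.0242 T [0.81 0.24 0.27]
t 17.98 loc [  63.  -141.1  133.5] th 4.184 r 84.6 Ftan -3.9 Frad -6.8 Fy 2.3 grip 69 open 0.0243 T [ 1.01 -0.08  0.17]
4.3 [0.024, -0.016]
4.4 [0.046, -0.034]
4.5 [0.066, -0.054]
4.6 [0.084, -0.075]
4.7 [0.099, -0.099]
4.8 [0.112, -0.124]
4.9 [0.123, -0.15]
5.0 [0.131, -0.178]
5.1 [0.136, -0.205]
5.2 [0.139, -0.234]
```

```bash
python3 -m pendant '[0,0,0,0,0.024,-0.016,0,0,0,0,0,0.046,-0.034,0,0,0,0,0,0.046,-0.034,0]' >/dev/null; python3 -c "
from h import *
state()"; python3 -m pendant '[0,0,0,0,0.02,-0.02,0,0,0,0,0,0.038,-0.041,0,0,0,0,0,0.038,-0.041,0]'>/dev/null; python3 -c "
from h import *
state();tab(4.6,np.arange(4.7,5.7,.1))"
```

```text
t 18.35 loc [  76.6 -141.1  143.3] th 4.382 r 84.6 Ftan -3.3 Frad -3.2 Fy 4.9 grip 69 open 0.024 T [ 0.94 -0.37  0.17]
t 18.73 loc [  86.8 -141.1  154. ] th 4.558 r 84.5 Ftan -8.8 Frad -1.3 Fy 7.1 grip 69 open 0.0242 T [ 1.22 -0.9   0.14]
4.7 [0.016, -0.024]
4.8 [0.029, -0.049]
4.9 [0.04, -0.075]
5.0 [0.048, -0.102]
5.1 [0.053, -0.13]
5.2 [0.055, -0.158]
5.3 [0.055, -0.186]
5.4 [0.052, -0.215]
5.5 [0.046, -0.242]
5.6 [0.037, -0.269]
```

Ftan rose from 3.5 to 8.8 N, so the lid has been met at about 4.5 rad. I'll press on in small steps.

```bash
python3 -m pendant '[0,0,0,0,0.016,-0.024,0,0,0,0,0,0.029,-0.049,0,0,0,0,0,0.029,-0.049,0]' >/dev/null; python3 -c "
from h import *
state()"; python3 -m pendant '[0,0,0,0,0.011,-0.026,0,0,0,0,0,0.011,-0.026,0]'>/dev/null; python3 -c "
from h import *
state();tab(4.9,np.arange(5.,5.7,.05))"
```

```text
t 19.1 loc [  96.1 -141.1  168.3] th 4.76 r 84.5 Ftan -8.7 Frad 0.9 Fy 8.6 grip 69 open 0.0243 T [ 0.73 -1.12  0.17]
t 19.35 loc [  99.6 -141.1  176. ] th 4.86 r 84.5 Ftan -9.2 Frad 2.0 Fy 9.6 grip 69 open 0.0241 T [ 0.57 -1.32  0.09]
5.0 [0.008, -0.027]
5.05 [0.011, -0.041]
5.1 [0.013, -0.055]
5.15 [0.015, -0.069]
5.2 [0.016, -0.083]
5.25 [0.016, -0.097]
5.3 [0.015, -0.112]
5.35 [0.014, -0.126]
5.4 [0.012, -0.14]
5.45 [0.009, -0.154]
5.5 [0.006, -0.167]
5.55 [0.002, -0.181]
5.6 [-0.003, -0.194]
5.65 [-0.008, -0.207]
5.7 [-0.014, -0.22]
```

```bash
python3 -m pendant '[0,0,0,0,0.008,-0.027,0,0,0,0,0,0.008,-0.027,0]' >/dev/null; python3 -c "
from h import *
state()"; python3 -m pendant '[0,0,0,0,0.003,-0.014,0,0,0,0,0,0.003,-0.014,0]'>/dev/null; python3 -c "
from h import *
state()"
```

```text
t 19.6 loc [ 102.5 -141.1  184.1] th 4.962 r 84.6 Ftan -8.4 Frad 1.3 Fy 9.2 grip 69 open 0.0242 T [ 0.38 -1.29  0.11]
t 19.85 loc [ 103.5 -141.   188.1] th 5.01 r 84.6 Ftan -8.4 Frad 2.9 Fy 9.5 grip 69 open 0.0243 T [ 0.25 -1.44  0.07]
```

```bash
python3 -m pendant '[0,0,0,0,0.002,-0.014,0,0,0,0,0,0.002,-0.014,0]' >/dev/null; python3 -c "
from h import *
state()"; python3 -m pendant '[0,0,0,0,0.002,-0.014,0,0,0,0,0,0.002,-0.014,0]'>/dev/null; python3 -c "
from h import *
state()"
```

```text
t 20.1 loc [ 104.4 -141.   192.4] th 5.062 r 84.6 Ftan -8.6 Frad 3.0 Fy 10.3 grip 69 open 0.0242 T [ 0.07 -1.43  0.  ]
t 20.35 loc [ 105.  -141.   196.4] th 5.111 r 84.7 Ftan -8.7 Frad 3.0 Fy 10.4 grip 69 open 0.024 T [ 0.06 -1.52  0.13]
```

```bash
python3 -m pendant '[0,0,0,0,0.001,-0.014,0,0,0,0,0,0.001,-0.014,0]' >/dev/null; python3 -c "
from h import *
state()"; python3 -m pendant '[0,0,0,0,0,-0.014,0,0,0,0,0,0,-0.014,0]'>/dev/null; python3 -c "
from h import *
state()"
```

```text
t 20.6 loc [ 105.4 -141.1  200.1] th 5.155 r 84.7 Ftan -11.7 Frad 3.3 Fy 11.3 grip 69 open 0.0242 T [-0.11 -1.72  0.01]
t 20.85 loc [ 105.6 -141.1  203.8] th 5.199 r 84.6 Ftan -13.1 Frad 4.7 Fy 12.7 grip 69 open 0.0241 T [-0.3  -1.87  0.03]
```

The resistance is climbing, 8.7 to 11.7 to 13.1 N, so the lid is home. One more small step will confirm it, then I'll wind back.

```bash
python3 -m pendant '[0,0,0,0,0,-0.014,0,0,0,0,0,0,-0.014,0]' >/dev/null; python3 -c "
from h import *
state(); tab(5.25,np.arange(5.05,3.3,-.2))"
```

```text
t 21.1 loc [ 105.7 -141.1  207.5] th 5.242 r 84.7 Ftan -15.0 Frad 4.8 Fy 12.9 grip 69 open 0.024 T [-0.45 -2.04  0.01]
5.05 [-0.005, 0.056]
4.85 [-0.021, 0.111]
4.65 [-0.047, 0.161]
4.45 [-0.083, 0.204]
4.25 [-0.127, 0.24]
4.05 [-0.177, 0.267]
3.85 [-0.231, 0.282]
3.65 [-0.288, 0.287]
3.45 [-0.344, 0.281]
```

```bash
python3 -c "
from h import *
tab(5.28,np.arange(5.08,3.2,-.2))"
```

```text
5.08 [-0.003, 0.056]
4.88 [-0.017, 0.111]
4.68 [-0.042, 0.162]
4.48 [-0.077, 0.207]
4.28 [-0.12, 0.244]
4.08 [-0.169, 0.272]
3.88 [-0.223, 0.289]
3.68 [-0.279, 0.296]
3.48 [-0.335, 0.291]
3.28 [-0.39, 0.275]
```

```bash
python3 -m pendant '[0,0,0,0,-0.003,0.056,0,0,0,0,0,-0.017,0.111,0,0,0,0,0,-0.042,0.162,0,0,0,0,0,-0.077,0.207,0,0,0,0,0,-0.12,0.244,0,0,0,0,0,-0.169,0.272,0,0,0,0,0,-0.169,0.272,0]'>/dev/null; python3 -c "
from h import *
state(); tab(4.08,np.arange(3.88,1.8,-.2))"
```

```text
t 21.98 loc [  52.8 -141.3  128.8] th 4.051 r 84.4 Ftan -4.9 Frad -0.7 Fy 4.5 grip 71 open 0.0239 T [ 0.71 -0.34  0.09]
3.88 [-0.054, 0.018]
3.68 [-0.11, 0.024]
3.48 [-0.166, 0.019]
3.28 [-0.221, 0.003]
3.08 [-0.271, -0.023]
2.88 [-0.314, -0.059]
2.68 [-0.35, -0.103]
2.48 [-0.377, -0.153]
2.28 [-0.393, -0.207]
2.08 [-0.397, -0.263]
1.88 [-0.391, -0.32]
```

```bash
python3 -m pendant '[0,0,0,0,-0.054,0.018,0,0,0,0,0,-0.11,0.024,0,0,0,0,0,-0.166,0.019,0,0,0,0,0,-0.221,0.003,0,0,0,0,0,-0.271,-0.023,0,0,0,0,0,-0.314,-0.059,0,0,0,0,0,-0.35,-0.103,0,0,0,0,0,-0.377,-0.153,0,0,0,0,0,-0.393,-0.207,0,0,0,0,0,-0.393,-0.207,0]'>/dev/null; python3 -c "
from h import *
state(); tab(2.28,np.arange(2.08,.4,-.2));tab(2.28,[.5])"
```

```text
t 23.23 loc [ -62.9 -142.   193.6] th 2.253 r 85.0 Ftan -2.6 Frad 1.5 Fy -4.8 grip 71 open 0.0238 T [0.01 0.8  0.12]
2.08 [-0.005, -0.056]
1.88 [0.002, -0.113]
1.68 [0.019, -0.166]
1.48 [0.047, -0.216]
1.28 [0.084, -0.258]
1.08 [0.129, -0.293]
0.88 [0.18, -0.318]
0.68 [0.234, -0.332]
0.48 [0.291, -0.335]
0.5 [0.285, -0.336]
```

```bash
python3 -m pendant '[0,0,0,0,-0.005,-0.056,0,0,0,0,0,0.002,-0.113,0,0,0,0,0,0.019,-0.166,0,0,0,0,0,0.047,-0.216,0,0,0,0,0,0.084,-0.258,0,0,0,0,0,0.129,-0.293,0,0,0,0,0,0.18,-0.318,0,0,0,0,0,0.234,-0.332,0,0,0,0,0,0.285,-0.336,0,0,0,0,0,0.285,-0.336,0]'>/dev/null; python3 -c "
from h import *
state(); tab(.5,[.4,.3,.2,.1,.05,0,-.05])"
```

```text
t 24.48 loc [  24.5 -141.5  292.5] th 0.483 r 85.5 Ftan -2.2 Frad -0.5 Fy 4.8 grip 71 open 0.024 T [-0.33 -0.85  0.15]
0.4 [0.028, 0.002]
0.3 [0.056, 0.007]
0.2 [0.083, 0.015]
0.1 [0.11, 0.025]
0.05 [0.123, 0.031]
0 [0.135, 0.038]
-0.05 [0.147, 0.045]
```

```bash
python3 -m pendant '[0,0,0,0,0.028,0.002,0,0,0,0,0,0.056,0.007,0,0,0,0,0,0.083,0.015,0,0,0,0,0,0.11,0.025,0,0,0,0,0,0.123,0.031,0,0,0,0,0,0.134,0.038,0,0,0,0,0,0.134,0.038,0]'>/dev/null; python3 -c "
from h import *
state()"
```

```text
t 25.35 loc [  63.3 -141.3  281.2] th 0.005 r 85.4 Ftan -1.9 Frad -0.2 Fy 7.5 grip 71 open 0.0237 T [-0.03 -1.04  0.01]
```

```bash
python3 -m pendant '[0,0,0,0,0.004,0.003,0,0,0,0,0,0.004,0.003,0]'>/dev/null; python3 -c "
from h import *
state()"; python3 -m pendant '[0,0,0,0,0.004,0.003,0.35,0,0,0,0,0.004,0.003,0.6,0,0,0,0,0.004,0.003,0.8,0,0,0,0,0.004,0.003,0.8,0,0,0,0,0.004,-0.1,0.8,0,0,0,0,0.004,-0.25,0.8,0,0,0,0,0.004,-0.4,0.8,0,0,0,0,0.004,-0.55,0.8,0,0,0,-0.3,0.004,-0.6,0.8,0,0,0,-0.5,0.004,-0.6,0.8,0,0,0,-0.5,0.004,-0.6,0.8]'; python3 - <<'E'
from h import *
from station import optics
print(loc())
for n in("scene","top"):
    d=optics.get_image(n); np.savez(n+"9.npz",**d)
    L=PR.inv().apply((cloud(d)-O).reshape(-1,3))*1000
    m=(L[:,0]>40)&(L[:,0]<90)&(L[:,1]<-85)&(L[:,1]>-175)&(L[:,2]>290)&(L[:,2]<330);print(n,"sleeve",m.sum(),L[m].mean(0))
    a,b=(170,110) if n=="scene" else (270,110)
    I=d["image"][b:b+150,a:a+190,::-1]; cv2.imwrite(f"pics/{n}9.png",cv2.resize(I,None,fx=4,fy=4,interpolation=cv2.INTER_CUBIC))
E
```

```text
t 25.6 loc [  63.5 -141.2  281.1] th 0.003 r 85.4 Ftan 3.0 Frad 1.1 Fy 5.5 grip 71 open 0.0239 T [ 0.61 -0.7   0.03]
t: 26.98
tool_pos: [0.3466, -0.203, 0.461]
tool_rot: [3.122, 0.331, 0.008]
contact_force: [0.0, -0.2, -0.5]
opening: 0.0681
grip_force: 0.0
[  64.00835256 -295.39499737  460.96412999]
scene sleeve 265 [  57.43228896 -128.88707513  311.39778601]
top sleeve 294 [  62.9673889  -129.8419209   311.74790713]
```

View pics/scene9.png

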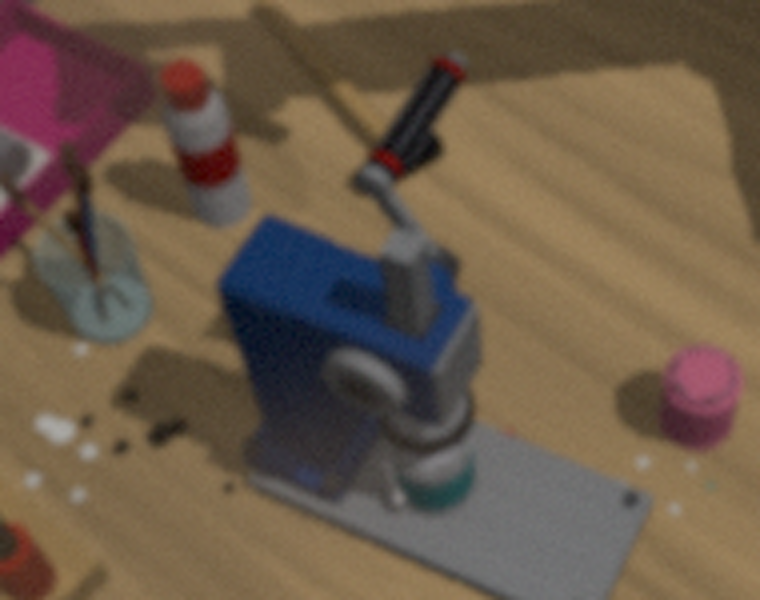

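The handle is back at rest with the sleeve at (420,115). The tin stands in the stop at (435,475), and nothing else has moved. Handing in.

```bash
python3 -c "
from station import ctrl
print(ctrl.finish_job())"
```

```text
the job is handed in; nothing more can be done
None
```

I slid the tin into the V stop and wound the platen down until I felt the lid go home (about 15 N at the sleeve, against 25 N to crush the tin), then wound the handle back to its rest, let go and handed the job in at about 27 s.

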